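# Shut and latch the spice tray

## Task

Gently push the spice rack's open tray fully home, with both little jars left standing in it. Then push the red thumb piece on top of the rack all the way across, so that its steel tongue latches the tray. Just push, do not lift or tip the jars, and leave everything else on the island where it is.

Things in the scene. Friction and masses are not known exactly. Their poses are not given: they have to be found in the camera images.
- rack: Bamboo spice rack, fixed to the island: 200 mm deep (x), 300 mm wide (y), roof top 145 mm high. Origin under its centre on the worktop; its x points from its open front to its back, y to its left as seen from the front (robot side), z up. The front face is at x = -100 mm. Left of the tray a fixed block (y = 68 to 138 mm) fills the front. A dark latch track 22 mm wide (x = -94 to -72 mm) lies on the roof from y = 15 to 145 mm, its top 152 mm high.
- tray (a joint): Bamboo pull-out tray of the rack, 198 mm wide (rack y = -137 to 61 mm), front board 12 mm thick and 50 to 110 mm above the worktop. Value in m: 0 is fully home (front board flush with the rack's front), grows as the tray comes out towards the rack's -x, up to 0.11. Slides with about 1.5 N of friction and stays where it is left.
- tray_pull (a point): Centre of the flat front face of the tray's dark wooden pull, a block 100 mm wide, 24 mm high (78 to 102 mm above the worktop) that stands 30 mm out from the front board. Axes as the rack's; with the tray home it lies at (-130, -38, 90) mm in the rack's frame. Moves with the tray.
- tray_floor (a point): Centre of the tray's inner floor, 56 mm above the worktop; axes as the rack's. The inner space is 172 mm (x) by 182 mm (y); its side and rear walls rise 35 mm over the floor, its front board 54 mm.
- latch (a joint): Slide latch on the rack's roof. Value in m: 0 at the far left (+y of the rack), 0.07 all the way across, where it stops with its steel tongue (26 mm wide, hanging to 96 mm above the worktop just in front of the rack's front) before the tray's front board. Moves towards the rack's -y with about 1.5 N of friction and stays where it is left. The tongue starts beside the tray, over the fixed block; past 0.04 it stands in the tray's way.
- thumb (a point): Centre of the latch's red thumb piece, an upright block 30 mm (rack x) by 14 mm (rack y) by 36 mm high, spanning 152 to 188 mm above the worktop. Axes as the rack's. In the rack's frame at (-83, 120, 170) mm with the latch at 0 and at (-83, 50, 170) mm when all the way across.
- jar_a_mid (a point): Centre of one small glass jar with a steel cap, 42 mm in diameter, 62 mm high, loose, standing in the tray (right half, seen from the front); z is its upright axis.
- jar_b_mid (a point): Centre of the other small glass jar with a steel cap, 42 mm in diameter, 62 mm high, loose, standing in the tray (left half, seen from the front); z is its upright axis.
- mug: Grey mug, 82 mm across, 92 mm high, handle to its +y; loose; origin under its centre. To be left alone.
- mill: Dark wooden pepper mill, 56 mm across, 150 mm high; loose; origin under its centre. To be left alone.
- glassbox0: Lowest of three stacked lidded glass food containers, each 114 (x) x 154 (y) x 60 mm high; loose; origin under its centre. To be left alone.
- glassbox1: Middle of three stacked lidded glass food containers, each 114 (x) x 154 (y) x 60 mm high; loose; origin under its centre. To be left alone.
- glassbox2: Top of three stacked lidded glass food containers, each 114 (x) x 154 (y) x 60 mm high; loose; origin under its centre. To be left alone.
- whisk: Steel whisk lying on the worktop, 240 mm long (x, handle to -x), 60 mm high; loose; origin on the worktop below where the handle meets the wires. To be left alone.
Not all that is in view belongs to the job. Leave any green or orange look-alike of the part that bears jar_a_mid alone. What is shaped like the part that bears jar_b_mid but turquoise is not meant.

How it is judged (in metres and radians):
On the way, in this order (a step that is already met when the one before it is completed fails the run):
1. the tray is pushed home while the latch is still aside (value of joint tray below 0.005 m and value of joint latch below 0.04 m), for 0.2 s.
2. the latch is pushed all the way across (value of joint latch above 0.064 m and value of joint tray below 0.006 m), for 0.2 s.
At the end, for the whole second after the job is handed in: The tray is home to within 6 mm, the latch is across to within 6 mm of its stop, and both jars stand upright (within 0.15 rad), at rest, in the tray (all of step 2 and angle between each of jar_a_mid, jar_b_mid's own z axis and vertical below 0.15 rad and x of jar_a_mid in the frame of tray_floor between -0.09 and 0.09 m and y of jar_a_mid in the frame of tray_floor between -0.097 and 0.097 m and z of each of jar_a_mid, jar_b_mid in the frame of tray_floor below 0.045 m and x of jar_b_mid in the frame of tray_floor between -0.09 and 0.09 m and y of jar_b_mid in the frame of tray_floor between -0.097 and 0.097 m and linear speed of each of jar_a, jar_b below 0.02 m/s); the robot touches nothing.
It fails at once if the latch crosses the tray's way (past 0.04 m) while the tray is out by more than 10 mm (value of joint latch above 0.04 m and value of joint tray above 0.01 m).
It fails at once if the tray is slammed (moves faster than 0.3 m/s) (velocity of joint tray below -0.3 m/s or velocity of joint tray above 0.3 m/s).
It fails at once if a jar is tipped (0.4 rad) or lifted (15 mm) from the tray (angle between any of jar_a_mid, jar_b_mid's own z axis and vertical above 0.4 rad or z of any of jar_a_mid, jar_b_mid in the frame of tray_floor above 0.046 m).
It fails at once if the mug, mill, whisk or a glass container is moved by more than 30 mm (distance of any of mug, mill, glassbox0, glassbox1, glassbox2, whisk from where it was at the start of the episode above 0.03 m).
It also fails if it takes over 35 s, if anything falls off the work surface, if the arm or the gripper's body presses on something with over 40 N, if the wrist force passes 120 N, or if a joint passes its speed limit or range.

## Robot

A 6-joint arm with a two-finger parallel gripper is mounted at the origin on the work surface. World frame = base frame: x ahead of the robot, y to its left, z up, the work surface at z = 0. Lengths are in mm, angles in rad, forces in N, time in s.
With the tool pointing down it reaches from about 300 to 775 mm from the base axis. Payload 14.6 kg.
Tool frame: the origin (TCP) lies midway between the tips of the shut fingers; the grasp point (between the pads) lies 19 mm behind it (manip.hold_point_z is the distance from the TCP to the grasp point, in mm); z points along the fingers, y is the direction in which the jaws open and shut (so a half turn about z gives the same grasp; the last joint's range is limited). The gripper opens to 94 mm and grips with 3 to 60 N. Pads are 16 mm wide; open, the fingers measure 119 mm over their backs; the gripper's body (75 mm by 177 mm) begins 78 mm behind the grasp point.
Start: joints at [-1.337, 0.3, 1.521, -0, 1.321, -0.067], TCP at [162.949, -525.297, 205.446] pointing down, gripper open.
Joint ranges: [-3.03, 3.03], [-0.79, 2.21], [0.23, 2.52], [-1.04, 4.18], [0, 3.07], [-2.55, 2.55]. Speed limits (rad/s): [2.22, 2.22, 2.57, 3.14, 3.14, 3.14].

## Interface

Orientations are given as [roll, pitch, yaw] about the fixed x, y, z axes, in that order (R = Rz(yaw) Ry(pitch) Rx(roll)).
In Python, from cell import manip gives the robot as it stands.
- The arm moves only by the shell command python3 -m crank 'ROWS' [OPENING] [FORCE]. ROWS is JSON, a list of rows, each an object with "offset": the shift along the world's x, y, z in m, a list of three; "spin": the turn about the world's z in degrees. In form: [{"offset": [dx, dy, dz], "spin": spin}, ...]. A call has exactly 8 rows; each row is the pose to reach, as a shift and turn from the pose measured when the call began; what a row does not reach only later rows make up. A row lasts 1/12 s, in which the tool goes at most 41.7 mm and 7.16 degrees, less where a joint would pass 70% of its speed; a pose out of reach is approached as far as the arm can. A call with a gripper value outside its range is refused whole. OPENING is the opening, from 0 (shut) to 1 (fully open), set as the call begins (- or left out, the last holds). The fingers move at their own pace and stop on an object; FORCE is the grip in N (left out, the last holds). Time passes only in rows, so rows that repeat a pose let the fingers close, or fill a call up. It gives the time, the measured TCP pose, the force and the opening at its end, in the units of the state.
- manip.read_state(): the state, without advancing time (a new reading comes with each control period).
- manip.camera(name): name is "scene" or "top" or "wrist"; returns a dict with "pixels" (420x560x3 uint8, red, green, blue), "fx", "fy", "cx", "cy" (pixels), "k1" (the pictures are not rectified: a ray, as slopes to the right and down, at radius r is drawn at 1 + k1 r^2 times it, then the intrinsics apply), "extrinsics" (4x4, takes a point from world to camera coordinates); the wrist camera has in their place "hand_eye" (4x4, takes a point from camera to tool coordinates, whose origin is the TCP and whose axes are the flange's). Camera axes: x right, y down, z forward; pixel columns grow to the right and rows downward; lengths in mm; the calibration is good to about 2 mm. A picture is of the moment at which its call begins: read the wrist's pose just before it. There is no depth.
- manip.sign_off(): hands the job in, once; it reports no verdict.
Trained networks look in a picture, given as the dict that the camera call returned (one of the last four; its "shot" number tells which), for a name from the list of things; names that differ only in an ending like _2 or _b are one class to them, and where a whole thing is asked for, a point or a joint stands for the part that bears it (a point fixed in the world has none). Each returns a list of dicts, best first, with "conf" (0 to 1); they miss things now and then, are a little off and sometimes report something else, mostly with a low value. They report only what shows in the picture. A call takes as long as a camera call. They do not tell look-alikes from the thing itself.
- manip.search_frame(picture, name): "location" ([x, y, z] in mm, in world coordinates, good to about 4 mm: the middle of the surface that is visible of it).
- manip.masks_of(picture, name): "mask" (420x560 bool, what is visible of it).
The state is a dict: "clock": time; "joints": joint angles; "qd": joint speeds; "effort": joint torques, N m; "eef_pos": TCP position; "eef_rot": TCP orientation; "wrist_force": force on the tool from outside, world axes, zero at the start; "moment": the same for the moment, N m; "finger_gap": finger opening in mm.
Only numpy, scipy, OpenCV 4.12 (cv2) and the standard library are available. Lean on these libraries where they do the work, as an engineer would, in place of code of your own. Each camera call takes 0.05 s, during which the arm holds its last target. There are 200 camera calls.

## Working session

There is one attempt and no reset: what is moved stays moved. The work goes in short steps, Python scripts to look and compute and a shell command to move; the robot and the scene stay as the last step left them, time stands still between calls to the robot, and variables do not carry over. Pictures are saved under pics/ and viewed, about 8 in all and at most 12, crops included, and the job is handed in when it is done.

```bash
mkdir -p pics
python3 - <<'E'
from cell import manip
import cv2
s=manip.read_state(); print({k:s[k] for k in('clock','eef_pos','eef_rot','finger_gap')})
for n in('scene','top'):
    p=manip.camera(n); cv2.imwrite(f'pics/{n}0.png',p['pixels'][:,:,::-1])
    for o in('rack','tray','tray_pull','latch','thumb','jar_a_mid','mug','mill','glassbox2','whisk'):
        for d in manip.search_frame(p,o)[:4]: print(n,o,[round(float(v)) for v in d['location']],round(d['conf'],2))
E
```

```text
{'clock': 0.0, 'eef_pos': array([ 162.87759554, -525.04792188,  204.86185291]), 'eef_rot': array([-3.14040131e+00, -6.19323403e-05,  3.00775791e-01]), 'finger_gap': 93.62025704963024}
scene rack [631, -28, 139] 0.8
scene tray [519, -106, 82] 0.59
scene tray_pull [511, -101, 80] 0.94
scene tray_pull [327, 320, 49] 0.5
scene latch [582, 31, 154] 0.69
scene thumb [579, 29, 155] 0.83
scene jar_a_mid [482, -287, 54] 0.58
scene jar_a_mid [396, -399, 32] 0.45
scene jar_a_mid [557, -152, 90] 0.44
scene jar_a_mid [559, -304, 53] 0.44
scene mug [327, 320, 51] 0.55
scene mill [450, 463, 101] 0.6
scene glassbox2 [632, 458, 183] 0.7
scene glassbox2 [595, 485, 31] 0.62
scene glassbox2 [592, 483, 91] 0.59
scene whisk [396, -398, 29] 0.81
top rack [633, -100, 142] 0.72
top tray [510, -124, 57] 0.91
top tray [635, -99, 140] 0.17
top tray_pull [510, -117, 56] 0.6
top thumb [646, 435, 182] 0.53
top thumb [585, 26, 157] 0.46
top jar_a_mid [565, -308, 64] 0.56
top jar_a_mid [580, 24, 155] 0.48
top mug [645, 434, 180] 0.37
top mill [459, 439, 105] 0.64
top glassbox2 [646, 436, 180] 0.69
top glassbox2 [612, 366, 30] 0.64
top glassbox2 [326, 341, 31] 0.63
top glassbox2 [614, 363, 89] 0.48
top whisk [401, -398, 39] 0.7
top whisk [551, -76, 119] 0.51
```

View pics/scene0.png

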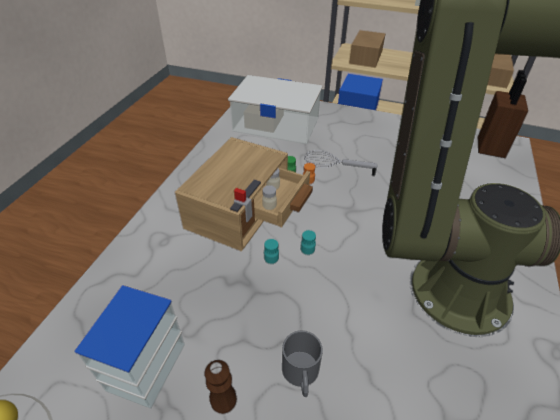

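View pics/top0.png

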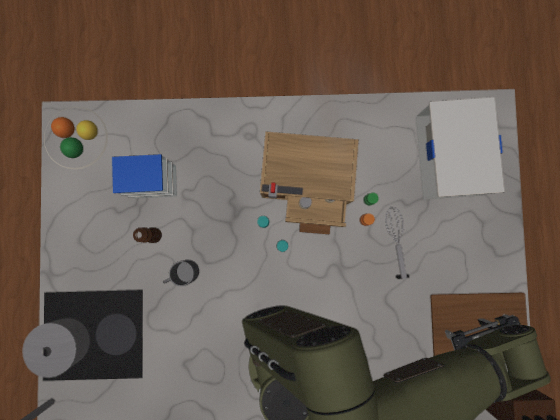

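The scene view shows the rack at about (240,190), its tray open to the right with a pull at (302,197), a red thumb at (240,194) and two clear jars in the tray at (270,195) and (275,182). The look-alikes are two turquoise jars at (271,251) and (308,242), a green one at (291,163) and an orange one at (309,173). All four stand on the worktop. The top view shows the same, with the pull at (315,228) and the thumb at (272,188). I'll check these in one close crop.

Run:
```python
import cv2
a=cv2.imread('pics/top0.png')[122:246,248:388]
b=cv2.imread('pics/scene0.png')[130:265,170:330]
cv2.imwrite('pics/c1.png',cv2.resize(a,None,fx=4.8,fy=4.8,interpolation=cv2.INTER_CUBIC))
cv2.imwrite('pics/c2.png',cv2.resize(b,None,fx=4.4,fy=4.4,interpolation=cv2.INTER_CUBIC))
```

```text
(no output)
```

View pics/c1.png

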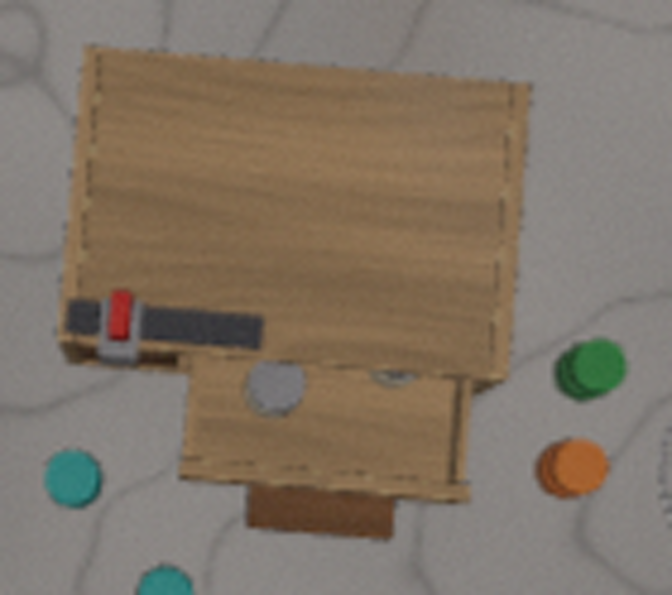

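View pics/c2.png

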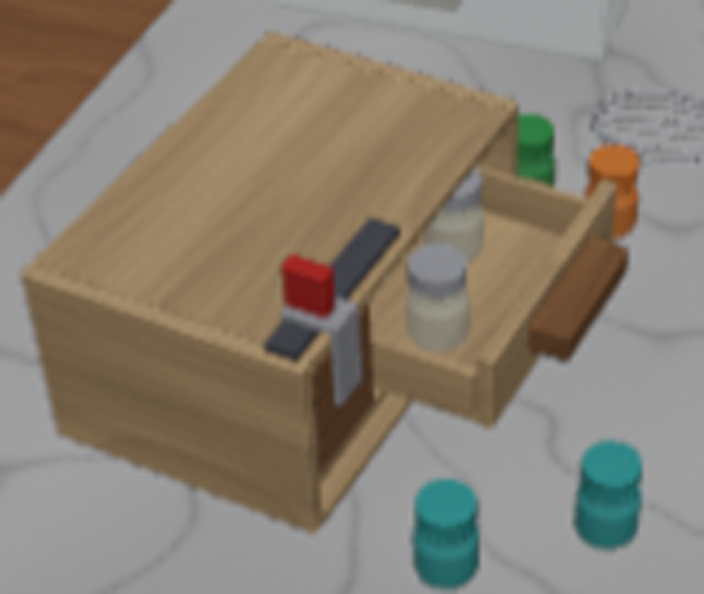

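```bash
cat > h.py <<'E'
import numpy as np
from cell import manip
def proj(c,P):
    E=np.array(c['extrinsics']); q=np.atleast_2d(P)@E[:3,:3].T+E[:3,3]; s=q[:,:2]/q[:,2:]
    s=s*(1+c['k1']*(s**2).sum(1,keepdims=True)); return s*[c['fx'],c['fy']]+[c['cx'],c['cy']]
def w(p,P):
    P=np.atleast_2d(P).astype(float); c,s=np.cos(p[2]),np.sin(p[2])
    return np.c_[p[0]+c*P[:,0]-s*P[:,1],p[1]+s*P[:,0]+c*P[:,1],P[:,2]]
E
python3 - <<'E'
from h import *
from scipy.optimize import least_squares
roof=np.array([[100,150,145],[100,-150,145],[-100,-150,145],[-100,150,145]])
T=np.array([[88,46],[530,86],[505,380],[61,342]])/4.8+[248,122]
S=np.array([[25,272],[270,35],[517,103],[303,372]])/4.4+[170,130]
PT=np.array([[247,526],[391,540]])/4.8+[248,122]
pull=lambda t:np.array([[-130-t,12,102],[-130-t,-88,102]])
tc,sc=manip.camera('top'),manip.camera('scene')
f=lambda p:np.r_[proj(tc,w(p,roof))-T,proj(sc,w(p,roof))-S,proj(tc,w(p,pull(p[3])))-PT].ravel()
r=least_squares(f,[640,-100,0,80],x_scale=[10,10,.1,10],loss='soft_l1')
p=r.x;print(p.round(3));print(f(p).reshape(-1,2).round(1).tolist())
t=p[3]
for n,q in dict(pull=(-130-t,-38,90),pullhome=(-130,-38,90),thumb=(-83,120,170),thumb1=(-83,50,170)).items(): print(n,w(p,q).round(1))
E
```

```text
[ 6.61655e+02 -9.34670e+01 -1.13000e-01  7.77090e+01]
[[-1.2, 0.4], [0.2, 0.0], [0.6, 0.9], [-1.2, 0.6], [-1.6, -0.4], [-0.3, -1.9], [0.6, -1.2], [-0.4, -0.4], [-0.3, 0.1], [0.3, -0.1]]
pull [[ 451.  -107.8   90. ]]
pullhome [[ 528.2 -116.5   90. ]]
thumb [[592.7  35.1 170. ]]
thumb1 [[584.8 -34.4 170. ]]
```

```bash
python3 -m crank '[{"offset":[0.015,0.025,0],"spin":-3},{"offset":[0.033,0.055,0],"spin":-6},{"offset":[0.051,0.087,0],"spin":-9},{"offset":[0.069,0.119,0],"spin":-12},{"offset":[0.087,0.150,0],"spin":-15},{"offset":[0.105,0.180,0],"spin":-18},{"offset":[0.120,0.205,0],"spin":-21},{"offset":[0.125,0.210,0],"spin":-23.7}]' 0 10
python3 -m crank '[{"offset":[0.015,0.025,0],"spin":0},{"offset":[0.033,0.055,0],"spin":0},{"offset":[0.051,0.087,0],"spin":0},{"offset":[0.069,0.119,0],"spin":0},{"offset":[0.087,0.150,0],"spin":0},{"offset":[0.105,0.180,0],"spin":0},{"offset":[0.120,0.205,0],"spin":0},{"offset":[0.125,0.210,0],"spin":0}]'
python3 - <<'E'
from h import *
import cv2
s=manip.read_state(); print(s['clock'],s['eef_pos'],s['eef_rot'],s['joints'])
p=manip.camera('wrist'); cv2.imwrite('pics/w1.png',p['pixels'][:,:,::-1]); 
for o in('tray_pull','thumb','jar_a_mid'):
    for d in manip.search_frame(p,o)[:3]: print(o,[round(float(v)) for v in d['location']],round(d['conf'],2))
E
```

```text
clock: 1.87
eef_pos: [289.2, -312.5, 205.8]
eef_rot: [-3.142, -0.001, -0.113]
wrist_force: [-0.3, 0.1, -0.2]
finger_gap: 44.2
clock: 2.53
eef_pos: [415.5, -99.5, 205.9]
eef_rot: [-3.141, -0.001, -0.11]
wrist_force: [0.2, 0.1, -0.1]
finger_gap: 0.2
2.5333 [415.48710912 -99.53486601 205.90832864] [-3.14120386e+00 -1.17041156e-03 -1.10414911e-01] [-3.21298770e-01  2.09810337e-02  1.84367263e+00  6.53382525e-04
  1.27587595e+00  1.35972266e+00]
tray_pull [516, -121, 58] 0.95
thumb [569, 23, 142] 0.55
jar_a_mid [556, -300, 47] 0.84
jar_a_mid [561, -160, 95] 0.74
jar_a_mid [496, -287, 59] 0.69
```

View pics/w1.png

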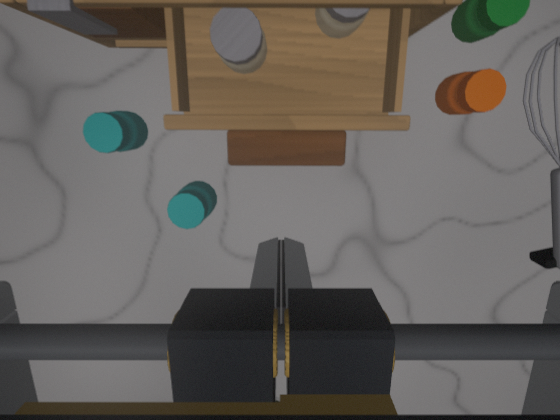

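The wrist view shows the pull square to the tool at columns 228–345, with its front edge at row 165. The clear path in front of it is free, and the turquoise jars at (103,132) and (187,209) are well to the left.

Run:
```python
from h import *
from scipy.spatial.transform import Rotation as R
s=manip.read_state(); c=manip.camera('wrist')
H=np.array(c['hand_eye']);W=np.eye(4);W[:3,:3]=R.from_euler('xyz',s['eef_rot']).as_matrix();W[:3,3]=s['eef_pos']
C=W@H; print(C.round(2))
c=dict(c,extrinsics=np.linalg.inv(C))
for p in([661.655,-93.467,-.113,77.7],):
    t=p[3]
    for n,q in dict(pl=(-130-t,12,102),pr=(-130-t,-88,102),plb=(-130-t,12,78),prb=(-130-t,-88,78),boardL=(-100-t,61,110),boardR=(-100-t,-137,110),rfR=(-100,-150,145)).items(): print(n,proj(c,w(p,q)).round(1))
m=manip.masks_of(manip.camera('wrist'),'tray_pull')
y,x=np.nonzero(m[0]['mask']);print(x.min(),x.max(),y.min(),y.max())
```

```text
[[-1.1000e-01 -9.6000e-01 -2.6000e-01  4.8845e+02]
 [-9.9000e-01  1.1000e-01  3.0000e-02 -1.1186e+02]
 [-0.0000e+00  2.6000e-01 -9.7000e-01  3.8753e+02]
 [ 0.0000e+00  0.0000e+00  0.0000e+00  1.0000e+00]]
pl [[222.8 163.2]]
pr [[339.9 163.2]]
plb [[227.2 159.8]]
prb [[335.5 159.8]]
boardL [[158.9 127.4]]
boardR [[404.  127.4]]
rfR [[454.7   5.5]]
158 405 7 164
```

```bash
python3 -m crank '[{"offset":[0,-0.002,-0.015],"spin":0},{"offset":[0,-0.004,-0.035],"spin":0},{"offset":[0,-0.006,-0.058],"spin":0},{"offset":[0,-0.008,-0.082],"spin":0},{"offset":[0,-0.009,-0.102],"spin":0},{"offset":[0,-0.009,-0.114],"spin":0},{"offset":[0,-0.009,-0.118],"spin":0},{"offset":[0,-0.009,-0.118],"spin":0}]'
python3 -m crank '[{"offset":[0.003,-0.0003,0],"spin":0},{"offset":[0.007,-0.0008,0],"spin":0},{"offset":[0.012,-0.0014,0],"spin":0},{"offset":[0.017,-0.0019,0],"spin":0},{"offset":[0.022,-0.0025,0],"spin":0},{"offset":[0.027,-0.003,0],"spin":0},{"offset":[0.032,-0.0036,0],"spin":0},{"offset":[0.037,-0.0042,0],"spin":0}]'
```

```text
clock: 3.55
eef_pos: [413.3, -112.9, 87.3]
eef_rot: [-3.141, 0.001, -0.116]
wrist_force: [0.3, -0.2, -0.0]
finger_gap: 0.6
clock: 4.22
eef_pos: [450.7, -117.1, 87.3]
eef_rot: [-3.141, 0.001, -0.116]
wrist_force: [-2.2, 0.7, 0.6]
finger_gap: 0.7
```

```bash
python3 -m crank '[{"offset":[0.004,-0.0005,0],"spin":0},{"offset":[0.008,-0.0009,0],"spin":0},{"offset":[0.013,-0.0015,0],"spin":0},{"offset":[0.018,-0.002,0],"spin":0},{"offset":[0.023,-0.0026,0],"spin":0},{"offset":[0.028,-0.0032,0],"spin":0},{"offset":[0.033,-0.0037,0],"spin":0},{"offset":[0.038,-0.0043,0],"spin":0}]'
python3 -m crank '[{"offset":[0.004,-0.0005,0],"spin":0},{"offset":[0.008,-0.0009,0],"spin":0},{"offset":[0.012,-0.0014,0],"spin":0},{"offset":[0.015,-0.0017,0],"spin":0},{"offset":[0.018,-0.002,0],"spin":0},{"offset":[0.020,-0.0023,0],"spin":0},{"offset":[0.021,-0.0024,0],"spin":0},{"offset":[0.022,-0.0025,0],"spin":0}]'
```

```text
clock: 4.88
eef_pos: [489.2, -121.4, 87.2]
eef_rot: [-3.141, 0.001, -0.116]
wrist_force: [-1.5, 0.0, -0.1]
finger_gap: 0.4
clock: 5.55
eef_pos: [511.2, -123.9, 87.2]
eef_rot: [-3.141, 0.001, -0.116]
wrist_force: [-2.5, -0.7, 0.6]
finger_gap: 0.0
```

Now I'll go in small, slow increments until the stop shows as force.

```bash
python3 -m crank '[{"offset":[0.001,-0.0001,0],"spin":0},{"offset":[0.002,-0.0002,0],"spin":0},{"offset":[0.003,-0.0003,0],"spin":0},{"offset":[0.004,-0.0005,0],"spin":0},{"offset":[0.005,-0.0006,0],"spin":0},{"offset":[0.006,-0.0007,0],"spin":0},{"offset":[0.006,-0.0007,0],"spin":0},{"offset":[0.006,-0.0007,0],"spin":0}]'
```

```text
clock: 6.22
eef_pos: [517.4, -124.6, 87.3]
eef_rot: [-3.141, 0.001, -0.116]
wrist_force: [-0.2, 0.7, -0.7]
finger_gap: 0.4
```

```bash
python3 -m crank '[{"offset":[0.001,-0.0001,0],"spin":0},{"offset":[0.0015,-0.0002,0],"spin":0},{"offset":[0.002,-0.0002,0],"spin":0},{"offset":[0.0025,-0.0003,0],"spin":0},{"offset":[0.003,-0.0003,0],"spin":0},{"offset":[0.003,-0.0003,0],"spin":0},{"offset":[0.003,-0.0003,0],"spin":0},{"offset":[0.003,-0.0003,0],"spin":0}]'
```

```text
clock: 6.88
eef_pos: [519.6, -124.9, 87.2]
eef_rot: [-3.141, 0.003, -0.116]
wrist_force: [-8.4, -0.2, 5.5]
finger_gap: 0.7
```

```bash
python3 -m crank '[{"offset":[0.0005,0,0],"spin":0},{"offset":[0.001,-0.0001,0],"spin":0},{"offset":[0.001,-0.0001,0],"spin":0},{"offset":[0.001,-0.0001,0],"spin":0},{"offset":[0.001,-0.0001,0],"spin":0},{"offset":[0,0,0],"spin":0},{"offset":[-0.002,0,0],"spin":0},{"offset":[-0.005,0,0],"spin":0}]'
python3 -m crank '[{"offset":[-0.01,0.001,0],"spin":0},{"offset":[-0.025,0.003,0],"spin":0},{"offset":[-0.04,0.004,0.005],"spin":0},{"offset":[-0.05,0.006,0.025],"spin":0},{"offset":[-0.06,0.006,0.050],"spin":0},{"offset":[-0.06,0.006,0.080],"spin":0},{"offset":[-0.06,0.006,0.105],"spin":0},{"offset":[-0.06,0.006,0.120],"spin":0}]'
python3 - <<'E'
from h import *
import cv2
from scipy.spatial.transform import Rotation as R
s=manip.read_state(); c=manip.camera('wrist');print(s['eef_pos'],s['eef_rot'])
H=np.array(c['hand_eye']);W=np.eye(4);W[:3,:3]=R.from_euler('xyz',s['eef_rot']).as_matrix();W[:3,3]=s['eef_pos']
c2=dict(c,extrinsics=np.linalg.inv(W@H)); p=[661.2,-98.2,-.113]
im=np.ascontiguousarray(c['pixels'][:,:,::-1])
for q in [(-130,12,102),(-130,-88,102),(-100,-150,145),(-100,150,145),(-98,127,188),(-68,127,188),(-98,113,188),(-68,113,188),(-100,61,110),(-100,-137,110)]:
    u=proj(c2,w(p,q))[0]; print(q,u.round(1)); cv2.circle(im,tuple(int(v) for v in u.round()),2,(255,0,255),-1)
cv2.imwrite('pics/w2.png',im)
a=manip.camera('scene')['pixels'][130:265,170:330,::-1]
cv2.imwrite('pics/s2.png',cv2.resize(a,None,fx=4.4,fy=4.4,interpolation=cv2.INTER_CUBIC))
E
```

```text
clock: 7.55
eef_pos: [514.8, -124.9, 87.3]
eef_rot: [-3.141, 0.002, -0.116]
wrist_force: [-0.4, -0.5, -0.0]
finger_gap: 0.6
clock: 8.22
eef_pos: [455.2, -119.1, 210.3]
eef_rot: [3.141, -0.002, -0.116]
wrist_force: [0.7, -0.4, 0.8]
finger_gap: 0.2
[ 455.2296759  -119.05861893  210.25162408] [ 3.14116110e+00 -1.61512647e-03 -1.15821291e-01]
(-130, 12, 102) [214.  121.3]
(-130, -88, 102) [332.9 120.9]
(-100, -150, 145) [433.4  76.6]
(-100, 150, 145) [ 1.2 77.9]
(-98, 127, 188) [-20.3  65.3]
(-68, 127, 188) [-33.    6.3]
(-98, 113, 188) [ 4.2 65.2]
(-68, 113, 188) [-7.5  6.2]
(-100, 61, 110) [148.4  82.6]
(-100, -137, 110) [397.6  81.9]
```

View pics/w2.png

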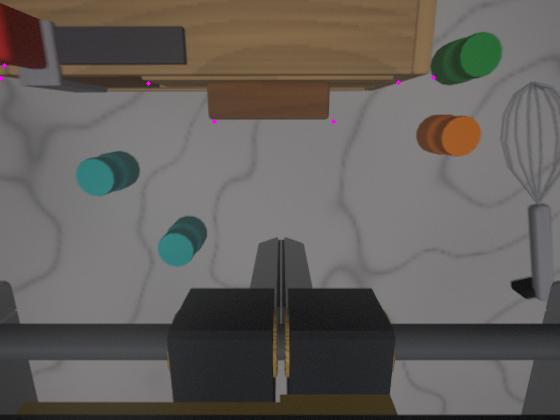

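View pics/s2.png

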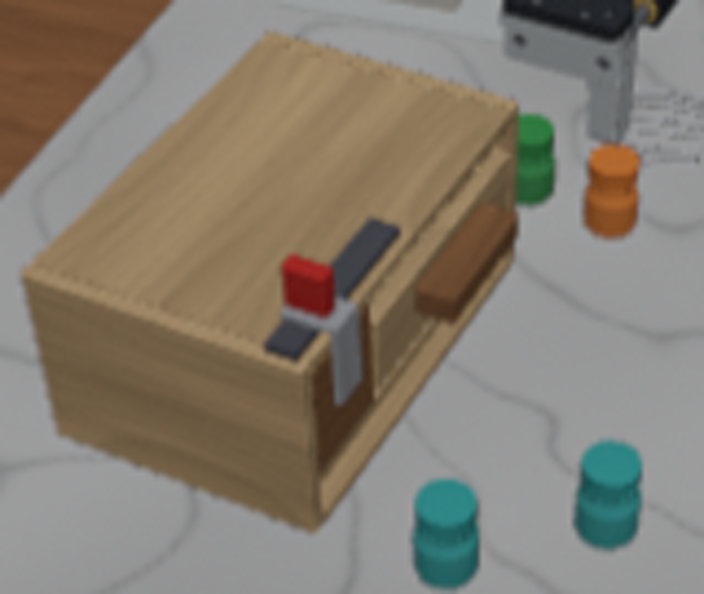

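The wrist view shows the tray board flush and the pull at columns 208–330, with its front edge at row 119. The scene crop agrees: the tray is home, the tongue is still beside it over the fixed block at (345,360), and the thumb is at (308,285). Next I'll go around to the left of the thumb.

```bash
python3 -m crank '[{"offset":[0,0.015,0.005],"spin":0},{"offset":[0,0.042,0.010],"spin":0},{"offset":[0.0,0.072,0.015],"spin":0},{"offset":[0.005,0.104,0.02],"spin":0},{"offset":[0.010,0.136,0.02],"spin":0},{"offset":[0.015,0.165,0.02],"spin":0},{"offset":[0.02,0.188,0.02],"spin":0},{"offset":[0.02,0.199,0.02],"spin":0}]'
python3 -m crank '[{"offset":[0.015,0,0],"spin":0},{"offset":[0.04,0,0],"spin":0},{"offset":[0.068,0,0],"spin":0},{"offset":[0.093,0,0],"spin":0},{"offset":[0.113,0,0],"spin":0},{"offset":[0.121,0,0],"spin":0},{"offset":[0.123,0,0],"spin":0},{"offset":[0.123,0,0],"spin":0}]'
python3 - <<'E'
from h import *
s=manip.read_state(); c=manip.camera('wrist');print(s['eef_pos'],s['eef_rot'])
for d in manip.search_frame(c,'thumb')[:3]: print([round(float(v)) for v in d['location']],round(d['conf'],2))
import cv2; cv2.imwrite('pics/w3.png',c['pixels'][:,:,::-1])
E
```

```text
clock: 8.98
eef_pos: [475.6, 82.0, 228.4]
eef_rot: [3.141, -0.001, -0.114]
wrist_force: [-0.5, 0.2, 0.4]
finger_gap: 0.2
clock: 9.65
eef_pos: [598.4, 81.5, 227.2]
eef_rot: [3.141, 0.0, -0.114]
wrist_force: [-0.2, 0.7, -0.3]
finger_gap: 0.5
[598.39181873  81.5022734  227.23892785] [ 3.14056121e+00  2.28526232e-04 -1.14356343e-01]
```

View pics/w3.png

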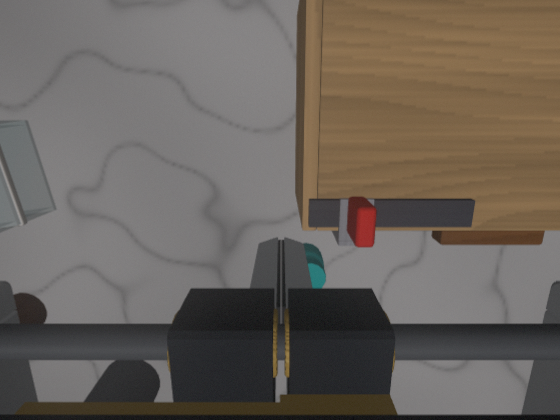

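The wrist view shows the thumb piece at (366,225) to the right of the shut fingertips at (281,240). The space between them is free. I'll check the position numerically.

Run:
```python
from h import *
from scipy.spatial.transform import Rotation as R
s=manip.read_state(); c=manip.camera('wrist')
H=np.array(c['hand_eye']);W=np.eye(4);W[:3,:3]=R.from_euler('xyz',s['eef_rot']).as_matrix();W[:3,3]=s['eef_pos']
c2=dict(c,extrinsics=np.linalg.inv(W@H)); p=[661.5,-95.5,-.113]
for q in [(-98,127,188),(-68,127,188),(-98,113,188),(-68,113,188),(-98,127,152),(-100,150,145)]: print(q,proj(c2,w(p,q))[0].round(1))
print('tip',proj(c2,s['eef_pos']))
```

```text
(-98, 127, 188) [339.7 248.6]
(-68, 127, 188) [341.7 207.8]
(-98, 113, 188) [359.4 248.6]
(-68, 113, 188) [362.1 207.8]
(-98, 127, 152) [332.2 231.9]
(-100, 150, 145) [303.4 231.4]
tip [[280.55993416 250.7409478 ]]
```

```bash
python3 -m crank '[{"offset":[0,0,-0.01],"spin":0},{"offset":[0,0,-0.025],"spin":0},{"offset":[0,0,-0.04],"spin":0},{"offset":[0,0,-0.052],"spin":0},{"offset":[0,0,-0.057],"spin":0},{"offset":[0,0,-0.058],"spin":0},{"offset":[0,0,-0.058],"spin":0},{"offset":[0,0,-0.058],"spin":0}]'
python3 -m crank '[{"offset":[-0.0004,-0.004,0],"spin":0},{"offset":[-0.001,-0.009,0],"spin":0},{"offset":[-0.0016,-0.014,0],"spin":0},{"offset":[-0.0022,-0.019,0],"spin":0},{"offset":[-0.0027,-0.024,0],"spin":0},{"offset":[-0.0033,-0.029,0],"spin":0},{"offset":[-0.0039,-0.034,0],"spin":0},{"offset":[-0.0044,-0.039,0],"spin":0}]'
python3 -m crank '[{"offset":[-0.0004,-0.004,0],"spin":0},{"offset":[-0.001,-0.009,0],"spin":0},{"offset":[-0.0016,-0.014,0],"spin":0},{"offset":[-0.0022,-0.019,0],"spin":0},{"offset":[-0.0027,-0.024,0],"spin":0},{"offset":[-0.0033,-0.029,0],"spin":0},{"offset":[-0.0039,-0.034,0],"spin":0},{"offset":[-0.0044,-0.039,0],"spin":0}]'
```

```text
clock: 10.47
eef_pos: [598.3, 81.9, 171.2]
eef_rot: [3.141, -0.002, -0.114]
wrist_force: [0.1, -0.0, -0.0]
finger_gap: 0.5
clock: 11.13
eef_pos: [593.8, 42.4, 171.2]
eef_rot: [3.141, -0.002, -0.114]
wrist_force: [0.4, 0.2, 0.9]
finger_gap: 0.9
clock: 11.8
eef_pos: [589.3, 2.9, 171.2]
eef_rot: [3.141, -0.002, -0.114]
wrist_force: [-1.1, 2.5, 0.8]
finger_gap: 0.7
```

```bash
python3 -m crank '[{"offset":[-0.0003,-0.003,0],"spin":0},{"offset":[-0.0007,-0.006,0],"spin":0},{"offset":[-0.001,-0.009,0],"spin":0},{"offset":[-0.0014,-0.012,0],"spin":0},{"offset":[-0.0016,-0.014,0],"spin":0},{"offset":[-0.0018,-0.016,0],"spin":0},{"offset":[-0.0019,-0.017,0],"spin":0},{"offset":[-0.0019,-0.017,0],"spin":0}]'
python3 -m crank '[{"offset":[0,-0.001,0],"spin":0},{"offset":[-0.0002,-0.002,0],"spin":0},{"offset":[-0.0003,-0.003,0],"spin":0},{"offset":[-0.0003,-0.003,0],"spin":0},{"offset":[-0.0003,-0.003,0],"spin":0},{"offset":[-0.0003,-0.003,0],"spin":0},{"offset":[-0.0003,-0.003,0],"spin":0},{"offset":[-0.0003,-0.003,0],"spin":0}]'
```

```text
clock: 12.47
eef_pos: [587.4, -14.4, 171.2]
eef_rot: [3.141, -0.002, -0.114]
wrist_force: [0.1, -0.7, -1.0]
finger_gap: 0.3
clock: 13.13
eef_pos: [587.3, -16.1, 171.3]
eef_rot: [-3.14, -0.003, -0.113]
wrist_force: [1.0, 9.7, 0.7]
finger_gap: 0.3
```

Force is rising (9.7 N) at about the predicted stop (y ≈ −17). I'll press slightly more, hold, back off and look.

```bash
python3 -m crank '[{"offset":[0,-0.001,0],"spin":0},{"offset":[-0.0001,-0.0015,0],"spin":0},{"offset":[-0.0002,-0.002,0],"spin":0},{"offset":[-0.0002,-0.002,0],"spin":0},{"offset":[-0.0002,-0.002,0],"spin":0},{"offset":[-0.0002,-0.002,0],"spin":0},{"offset":[-0.0002,-0.002,0],"spin":0},{"offset":[-0.0002,-0.002,0],"spin":0}]'
python3 -m crank '[{"offset":[0.0005,0.004,0],"spin":0},{"offset":[0.002,0.014,0],"spin":0},{"offset":[0.004,0.03,0],"spin":0},{"offset":[0.005,0.04,0.015],"spin":0},{"offset":[0.005,0.045,0.035],"spin":0},{"offset":[0.005,0.05,0.055],"spin":0},{"offset":[0.005,0.05,0.065],"spin":0},{"offset":[0.005,0.05,0.065],"spin":0}]'
python3 - <<'E'
from h import *
import cv2
from scipy.spatial.transform import Rotation as R
s=manip.read_state(); c=manip.camera('wrist');print(s['eef_pos'])
H=np.array(c['hand_eye']);W=np.eye(4);W[:3,:3]=R.from_euler('xyz',s['eef_rot']).as_matrix();W[:3,3]=s['eef_pos']
c2=dict(c,extrinsics=np.linalg.inv(W@H)); p=[661.5,-95.5,-.113]
for q in [(-98,57,188),(-68,57,188),(-98,43,188),(-68,43,188),(-89,15,152),(-100,150,145)]: print(q,proj(c2,w(p,q))[0].round(1))
a=c['pixels'][:,:,::-1]
b=cv2.resize(manip.camera('scene')['pixels'][140:245,170:330,::-1],(560,368))
cv2.imwrite('pics/w4.png',cv2.resize(np.vstack([a[100:300],b]),None,fx=1,fy=1))
E
```

```text
clock: 13.8
eef_pos: [587.3, -16.2, 171.3]
eef_rot: [-3.137, -0.003, -0.112]
wrist_force: [0.5, 13.7, 0.2]
finger_gap: 0.5
clock: 14.47
eef_pos: [593.0, 34.1, 238.5]
eef_rot: [-3.137, -0.007, -0.112]
wrist_force: [-0.3, -0.6, -0.2]
finger_gap: 0.6
[593.0160851   34.13425393 238.5015786 ]
(-98, 57, 188) [367.6 244.6]
(-68, 57, 188) [370.4 205.3]
(-98, 43, 188) [386.5 244.6]
(-68, 43, 188) [389.9 205.3]
(-89, 15, 152) [408.  219.1]
(-100, 150, 145) [247.9 228.4]
```

View pics/w4.png

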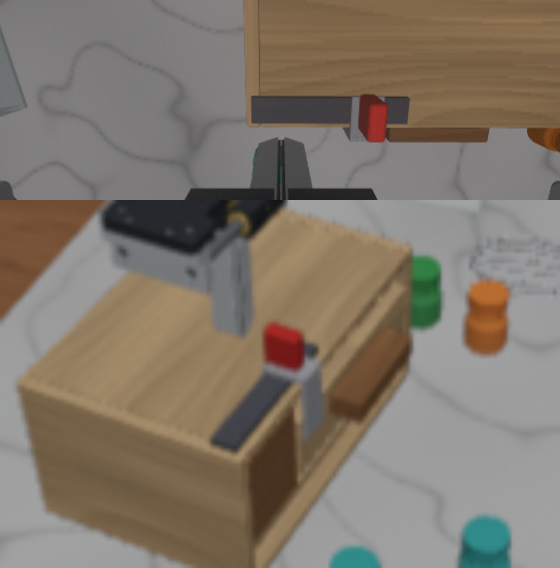

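The wrist crop shows the red top at columns 367–386, against 367.6–386.5 predicted for the stop. The scene crop shows the tongue in front of the flush tray board and the gripper clear of everything.

```bash
python3 -c "
from cell import manip
print(manip.read_state()['wrist_force']); print(manip.sign_off())"
```

```text
[-0.00908334  0.07641968 -0.37929261]
the job is handed in; nothing more can be done
None
```

The tray is home and the latch is across in front of it; I handed the job in with the gripper clear of everything, at about 14.5 s of the 35 s allowed. No verdict was reported.

- **Tray:** I pushed it in at the pull with shut fingers at about 60 mm/s, slowing at the end. It stopped with about 8 N on the wrist at the predicted position, and the pictures showed the front board flush.
- **Latch:** I then pushed the red thumb across from its left until it stopped at about 14 N. In the last wrist picture the thumb top matched the predicted end position to within a pixel, with the tongue in front of the tray board.
- **Disagreements:** The thumb stood about 11 mm further across at the start than a latch value of 0 would give. That is still well short of the 0.04 m limit. My estimate of the rack's sideways position also varied by 3–5 mm between views, which the pushes could absorb.
- **Not checked:** The jars are hidden once the tray is shut, so I couldn't confirm they are still standing. I did not measure the mug, mill, whisk or glass containers again; the arm did not come near them.

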